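# Load a sample vial into its carrier and seat the carrier on the lab shaker

## Task

With the blue carrier still standing on the bench, lower the red-capped vial upright into the carrier's open well until it stands on the bottom. Then lift the loaded carrier (its yellow plate is there to grip) and lower it, level and fully home, into the pocket on top of the shaker (either way round), and let go. Set both parts in rather than dropping them, and leave the blue-capped vial standing where it is.

Things in the scene. Friction and masses are not known exactly. Their poses are not given: they have to be found in the camera images.
- vial_red: The sample vial to load: amber glass with a white label band and a RED screw cap; round, 28 mm diameter (glass and cap alike), 95 mm tall, of which the cap is the top 19 mm; about 60 g; stands loose and upright on the bench. Origin: centre of its underside; z up along its axis.
- vial_blue: Bystander: the same vial with a BLUE cap, 28 mm diameter, 95 mm tall, standing loose on the bench. Which of the two vials stands nearer the robot varies. Origin: centre of its underside, z up.
- carrier: Loose blue block 184 (x) x 62 (y) x 45 mm high, about 350 g. Origin: centre of underside, z up. Open well at x=-60, y=0 mm: square 36 mm hole, top 8 mm flared to 52, floor at z=8; seated vial's top at z=103. Steel counterweight at x=+60, dia 32, to z=75. Yellow grip plate in the middle, 26 (x) x 14 (y) mm, to z=110: pinch its 14 mm (fingers closing along y) near the top; it about balances there.
- shaker: Fixed white bench shaker 250 (x) x 130 (y) mm, grey top at z=80 mm; knob on its -x end. Origin: centre of underside, on the bench, z up. Pocket in its top, centred at x=y=0: 196 (x) x 74 (y) mm, top 8 mm flared to 212 x 90, floor at z=62. Carrier home: its origin at z=62 mm, its x axis parallel to the shaker's, either way round.
There are look-alikes about, which are no part of the job. What is meant by the carrier is not orange, and is the smaller of those in its own colour.

How it is judged:
By the outcome, as a careful person would: the job done as asked, in the order asked, and still so for the second after the job is handed in, with the robot touching nothing.
It also fails if it takes over 64 s, if anything falls off the work surface, if the arm or the gripper's body presses on something with over 40 N, if the wrist force passes 120 N, or if a joint passes its speed limit or range.

## Robot

A 6-joint arm with a two-finger parallel gripper is mounted at the origin on the work surface. World frame = base frame: x ahead of the robot, y to its left, z up, the work surface at z = 0. Lengths are in mm, angles in degrees, forces in N, time in s.
With the tool pointing down it reaches from about 350 to 975 mm from the base axis. Payload 17.4 kg.
Tool frame: the origin (TCP) lies at the centre of the arm's flange, where the gripper is bolted on; the fingertips stand 173 mm ahead of it and the grasp point (between the pads) lies 155 mm ahead of it; x points along the fingers, z is the direction in which the jaws open and shut, and the axes are right-handed (so a half turn about x gives the same grasp; the last joint's range is limited). The gripper opens to 85 mm and grips with 20 to 120 N. Pads are 22 mm wide; open, the fingers measure 114 mm over their backs; the gripper's body (76 mm by 85 mm) begins 54 mm behind the grasp point. The pads swing forward as they close: fully open they stand 13 mm farther back than shut.
Start: joints at [-69.718, 6.646, 82.598, -0, 90.757, -2.166], TCP at [257.742, -623.861, 404.703] pointing down, gripper open.
Joint ranges: [-162.19, 162.19], [-47.58, 125.68], [4.15, 143.07], [-65.23, 245.23], [0.69, 171.88], [-170.13, 170.13]. Speed limits (degrees/s): [108.29, 108.29, 127.2, 180, 180, 180].

## Interface

Orientations are given as a 3x3 rotation matrix whose columns are the frame's x, y, z axes.
In Python, from bench import arm gives the robot as it stands.
- The arm moves only by the tool apply_moves, never from a script. Its argument "series" is a list of rows, each a list of 7 numbers: the shift along the world's x, y, z in mm, then the turn, a rotation vector about the world's x, y, z in degrees, then the closure, from 0 (fully open) to 1 (shut). In form: [[tx, ty, tz, wx, wy, wz, grip], ...]. A call has 1 to 12 rows; each row shifts and turns the pose as measured when the row begins; what a row does not reach is not made up. A row lasts 1/12 s, in which the tool goes at most 41.7 mm and 7.16 degrees, less where a joint would pass 70% of its speed; a pose out of reach is approached as far as the arm can. A call is refused whole if a number of a shift passes 41.7 or a number of a turn 7.16, either way. A call with a gripper value outside its range is refused whole. The fingers move at their own pace and stop on an object; "newtons" is the grip in N (left out, the last holds). Time passes only in rows, so rows that do not move let the fingers close. It gives the time, the measured TCP pose, the force and the opening at its end, in the units of the state.
- arm.observe(): the state, without advancing time (a new reading comes with each control period).
- arm.capture(name): name is "scene" or "top" or "wrist"; returns the picture (384x512x3 uint8, blue, green, red); there is no depth.
- arm.camera_info(name): a dict with "camera_matrix" (3x3 intrinsics, pixels), "rvec" (rotation vector, rad) and "tvec" (3), from world to camera coordinates, as OpenCV has them; the wrist camera has in their place "hand_eye" (4x4, takes a point from camera to tool coordinates, whose origin is the TCP and whose axes are the tool frame's). Camera axes: x right, y down, z forward; pixel columns grow to the right and rows downward; lengths in mm; the calibration is good to about 2 mm. A picture is of the moment at which its call begins: read the wrist's pose just before it. camera_info takes no time and is no camera call.
- arm.close_job(): hands the job in, once; it reports no verdict.
The state is a dict: "time": time; "joint_positions": joint angles; "qvel": joint speeds; "tau": joint torques, N m; "eef_pos": TCP position; "tool_rot": TCP orientation; "ft_force": force on the tool from outside, world axes, zero at the start; "wrist_torque": the same for the moment, N m; "finger_gap": finger opening in mm.
Only numpy, scipy, OpenCV 4.12 (cv2) and the standard library are available. Lean on these libraries where they do the work, as an engineer would, in place of code of your own. Each camera call takes 0.05 s, during which the arm holds its last target. There are 200 camera calls.

## Working session

There is one attempt and no reset: what is moved stays moved. The work goes in short steps, Python scripts to look and compute and a tool call to move; the robot and the scene stay as the last step left them, time stands still between calls to the robot, and variables do not carry over. Pictures are saved under pics/ and viewed, about 8 in all and at most 12, crops included, and the job is handed in when it is done.

Besides the shell and the picture viewer there is one more tool, called after ">>>" as name([rows], argument=value, ...), one row to a line, values as JSON. apply_moves: Moves the arm, as the interface text tells. Its arguments: {"type":"object","properties":{"series":{"type":"array","items":{"type":"array","items":{"type":"number"}}},"newtons":{"type":"number"}},"required":["series"]}

```bash
mkdir -p pics; ls
python3 - <<'E'
from bench import arm
import cv2
for n in("scene","top"):
    cv2.imwrite(f"pics/{n}0.png",arm.capture(n))
    print(n,arm.camera_info(n))
print(arm.camera_info("wrist")); s=arm.observe(); print(s)
E
```

```text
pics
scene {'camera_matrix': array([[365.29330169,   0.        , 255.83718901],
       [  0.        , 365.29330169, 192.03496891],
       [  0.        ,   0.        ,   1.        ]]), 'rvec': array([ 1.76705691,  1.90439663, -0.68504861]), 'tvec': array([-105.51919929, -345.38972841, 1271.22612214])}
top {'camera_matrix': array([[451.05191931,   0.        , 260.76512036],
       [  0.        , 451.05191931, 190.23507522],
       [  0.        ,   0.        ,   1.        ]]), 'rvec': array([ 2.14963871, -2.10084258,  0.15306557]), 'tvec': array([ 152.54752471,  486.40648925, 1052.51436564])}
{'camera_matrix': array([[266.56830353,   0.        , 256.58655449],
       [  0.        , 266.56830353, 192.05408459],
       [  0.        ,   0.        ,   1.        ]]), 'hand_eye': array([[-2.29525510e-04, -3.20404630e-01,  9.47280751e-01,
         3.09598833e+01],
       [-3.97164763e-04, -9.47280672e-01, -3.20404699e-01,
         8.19465072e+01],
       [ 9.99999895e-01, -4.49767587e-04,  9.01716504e-05,
         1.35288642e+00],
       [ 0.00000000e+00,  0.00000000e+00,  0.00000000e+00,
         1.00000000e+00]])}
{'time': 0.1, 'joint_positions': array([-6.97192595e+01,  6.67081646e+00,  8.26327638e+01, -1.38614209e-03,
        9.07592778e+01, -2.16420694e+00]), 'qvel': array([ 0.07031289, -0.10081508, -0.15162711, -0.06268805, -0.00487352,
        0.03816281]), 'tau': array([ 2.52694997e-03, -7.33670640e+01, -6.33788538e+01,  1.80698116e-04,
        5.24279356e-03,  9.78705287e-06]), 'eef_pos': array([ 257.71781426, -623.86276457,  404.03333764]), 'tool_rot': array([[-4.02961174e-04,  9.24246928e-01,  3.81795042e-01],
       [ 1.02068203e-03,  3.81795254e-01, -9.24246364e-01],
       [-9.99999398e-01,  1.72559366e-05, -1.09721089e-03]]), 'ft_force': array([ 0.11274904,  0.73991686, -0.15974698]), 'wrist_torque': array([-0.01502841, -0.01473154, -0.00751539]), 'finger_gap': 85.47782969602987}
```

View pics/scene0.png

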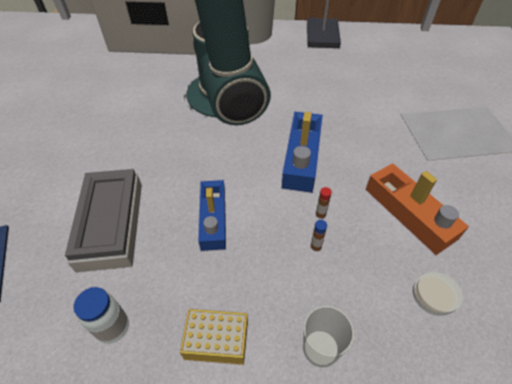

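View pics/top0.png

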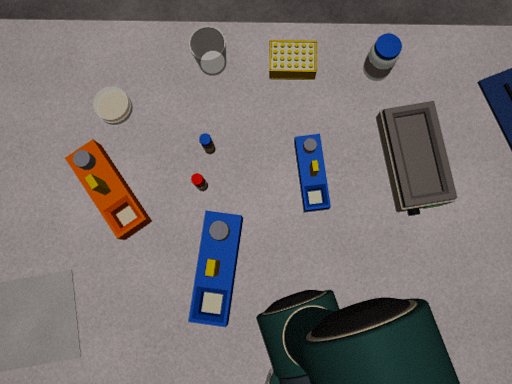

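The top view shows three carrier-like things: small blue (313,172), large blue (215,268) and orange (108,190). I choose the small blue one. The vials are red (198,180) and blue-capped (206,141); the jar at (386,47) also has a blue lid. The shaker is at (415,158). I'll measure these and check the choice in a close crop.

```bash
cat > h.py <<'E'
import numpy as np, cv2
from bench import arm
def cam(n, st=None):
    c=arm.camera_info(n); K=c["camera_matrix"]
    if n=="wrist":
        st=st or arm.observe(); T=np.eye(4); T[:3,:3]=st["tool_rot"]; T[:3,3]=st["eef_pos"]
        M=T@c["hand_eye"]; return K,M[:3,:3],M[:3,3]
    R=cv2.Rodrigues(c["rvec"])[0]; return K,R.T,-R.T@c["tvec"]
def cast(C,uv,z):
    K,R,o=C; uv=np.atleast_2d(uv).astype(float)
    d=np.c_[uv,np.ones(len(uv))]@np.linalg.inv(K).T@R.T
    return o+d*((z-o[2])/d[:,2])[:,None]
def proj(C,P):
    K,R,o=C; q=(np.atleast_2d(P)-o)@R@K.T; return q[:,:2]/q[:,2:]
def blobs(m,amin=20):
    n,l,s,c=cv2.connectedComponentsWithStats(m.astype(np.uint8))
    return [(s[i,4],c[i],l==i) for i in range(1,n) if s[i,4]>=amin]
E
python3 - <<'E'
from h import *
np.set_printoptions(precision=1,suppress=True)
im=cv2.imread("pics/top0.png"); h=cv2.cvtColor(im,cv2.COLOR_BGR2HSV); H,S,V=cv2.split(h); C=cam("top"); print(C[2])
def show(n,m,z,amin=20):
    for a,c,l in blobs(m,amin):
        b=cv2.minAreaRect(np.argwhere(l)[:,::-1].astype(np.float32)); w=cast(C,cv2.boxPoints(b),z)[:,:2]
        print(n,a,c,"w",cast(C,c,z)[0,:2],"rect",w.round().tolist(), np.linalg.norm(w[1]-w[0]),np.linalg.norm(w[2]-w[1]))
show("red",((H<6)|(H>174))&(S>180)&(V>100),95)
show("yel",(H>20)&(H<32)&(S>180)&(V>140),110)
show("blue",(H>105)&(H<125)&(S>150)&(V>70),45,30)
sh=im[90:225,290:465]; cv2.imwrite("pics/crop0.png",cv2.resize(sh,None,fx=4,fy=4,interpolation=cv2.INTER_CUBIC))
E
```

```text
[ 303.1  138.2 1121. ]
red 98 [196.7 178.7] w [497.9 312. ] rect [[509.0, 326.0], [509.0, 300.0], [486.0, 299.0], [485.0, 325.0]] 25.677047657691507 23.65028768155606
yel 77 [292.4  40.5] w [837.7  95. ] rect [[836.0, 149.0], [838.0, 149.0], [840.0, 38.0], [837.0, 38.0]] 2.581623784824044 110.40858127901129
yel 27 [270.  55.] w [799.7 148. ] rect [[767.0, 147.0], [767.0, 147.0], [833.0, 149.0], [833.0, 149.0]] 0.0 66.36778309016954
yel 110 [305.3  63.2] w [780.1  63.5] rect [[762.0, 147.0], [833.0, 39.0], [781.0, 10.0], [711.0, 117.0]] 129.68540929800756 59.87514721951701
yel 54 [314.8 165.4] w [531.7  39.9] rect [[542.0, 48.0], [545.0, 36.0], [522.0, 32.0], [519.0, 44.0]] 12.075404473924458 23.417590020328674
yel 100 [ 90.8 181.1] w [484.3 553.2] rect [[492.0, 569.0], [502.0, 556.0], [476.0, 537.0], [467.0, 550.0]] 16.27260389608636 32.024735983955736
yel 130 [209.9 267.3] w [296.1 270.6] rect [[280.0, 281.0], [315.0, 277.0], [312.0, 260.0], [278.0, 264.0]] 35.12148625065157 17.813881278151303
blue 481 [388.4  45.2] w [ 862.8 -151.4] rect [[893.0, -121.0], [894.0, -184.0], [831.0, -
[... 248 characters left out ...]
.4] rect [[704.0, -401.0], [725.0, -426.0], [695.0, -448.0], [674.0, -423.0]] 32.371100949970206 37.69197692355253
blue 55 [509.3 131. ] w [ 642.  -440.7] rect [[670.0, -432.0], [670.0, -447.0], [614.0, -443.0], [614.0, -429.0]] 14.578582772347701 55.97532748242645
blue 100 [204.8 138.8] w [608.2 305.1] rect [[620.0, 318.0], [621.0, 293.0], [595.0, 292.0], [595.0, 316.0]] 24.83392504563301 25.548163983710925
blue 1345 [311.7 171.6] w [530.7  41. ] rect [[618.0, 84.0], [628.0, 22.0], [445.0, -3.0], [436.0, 57.0]] 63.09335098150894 184.3846246032744
blue 3110 [215.7 267.1] w [296.4 265.2] rect [[172.0, 324.0], [431.0, 299.0], [421.0, 208.0], [162.0, 237.0]] 261.08916289020215 91.12437753359451
```

View pics/crop0.png

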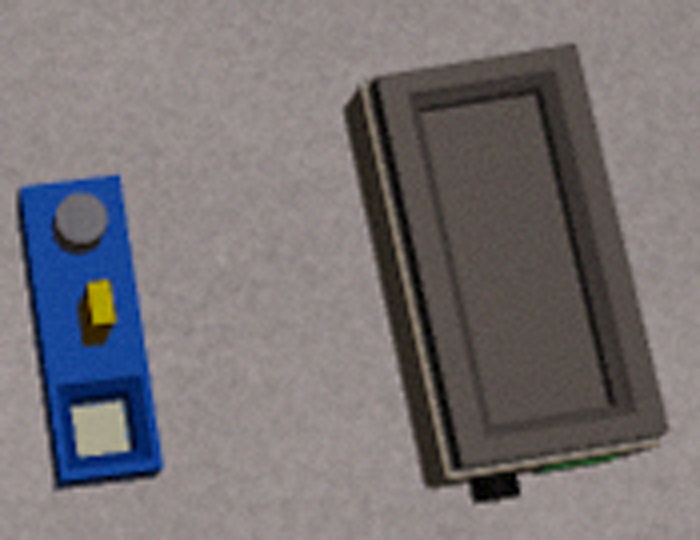

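The crop shows the small blue carrier: 184 x 63 by measurement, well open at the near end (crop 100,428), plate at (100,303) and counterweight at (80,220). The shaker's pocket is at about (520,265), with the knob at the near end (495,487). Next I'll get the shaker pose and check the carrier and vial against the scene camera.

Run:
```python
from h import *
np.set_printoptions(precision=1,suppress=True)
C=cam("top"); f=lambda p:np.array(p)/4+[290-.4,90-.4]
t=cast(C,f([(372,80),(577,45),(667,433),(450,470)]),80)
p=cast(C,f([(418,105),(540,92),(615,408),(487,428)]),62)
for q in(t,p):
    q=q[:,:2]; e=[q[1]-q[2],q[0]-q[3]]
    print(q.tolist(),"c",q.mean(0),"len",[np.linalg.norm(v) for v in e],"wid",np.linalg.norm(q[0]-q[1]),np.linalg.norm(q[2]-q[3]),"yaw",[np.degrees(np.arctan2(v[1],v[0])) for v in e])
# scene check
S=cam("scene"); im=cv2.imread("pics/scene0.png"); H,Sa,V=cv2.split(cv2.cvtColor(im,cv2.COLOR_BGR2HSV))
print("scene proj red top, plate top", proj(S,[[498,312,95],[531.7,40,110]]))
for a,c,_ in blobs(((H<6)|(H>174))&(Sa>180)&(V>100)): print("red",a,c,cast(S,c,88))
```

```text
[[678.7301458955479, -124.70116090781698], [702.8590563175461, -247.54899483251359], [468.21134525089315, -290.23578932493945], [443.873998854001, -164.89983455805037]] c [ 573.4 -206.8] len [np.float64(238.49886945823886), np.float64(238.27157439870726)] wid 125.1950263314907 127.67696733150417 yaw [np.float64(10.310418490030258), np.float64(9.712794033495653)]
[[669.8127285741459, -156.76920084189538], [679.3842702513048, -230.74125884224094], [485.3422697705937, -267.905199762472], [471.7713745407864, -192.49998957657317]] c [ 576.6 -212. ] len [np.float64(197.56886509589182), np.float64(201.23883117074755)] wid 74.58873758741379 76.61667521184923 yaw [np.float64(10.842288463849952), np.float64(10.22732800031466)]
scene proj red top, plate top [[326.  190.7]
 [209.6 191.3]]
red 74 [325.1 193.1] [[499.9 310.8  88. ]]
```

>>> apply_moves([
  [10, 39, 0, 0, 0, -0.6, 0],
  [10, 39, 0, 0, 0, -0.6, 0],
  [10, 39, 0, 0, 0, -0.6, 0],
  [10, 39, 0, 0, 0, -0.6, 0],
  [10, 39, 0, 0, 0, -0.6, 0],
  [10, 39, 0, 0, 0, -0.6, 0],
  [10, 39, 0, 0, 0, -0.6, 0],
  [10, 39, 0, 0, 0, -0.6, 0],
  [10, 39, 0, 0, 0, -0.6, 0],
  [10, 39, 0, 0, 0, -0.6, 0],
  [10, 39, 0, 0, 0, -0.6, 0],
  [10, 39, 0, 0, 0, -0.6, 0],
])

```text
time: 1.1
eef_pos: [374.1, -144.0, 395.2]
tool_rot: [[-0.004, 0.969, 0.247], [0.009, 0.247, -0.969], [-1.0, -0.001, -0.01]]
ft_force: [1.5, 1.3, 0.1]
finger_gap: 85.4
```

>>> apply_moves([
  [10, 39, 0, 0, 0, -0.6, 0],
  [10, 39, 0, 0, 0, -0.6, 0],
  [10, 39, 0, 0, 0, -0.6, 0],
  [10, 39, 0, 0, 0, -0.6, 0],
  [10, 39, 0, 0, 0, -0.6, 0],
  [10, 39, 0, 0, 0, -0.6, 0],
  [10, 39, 0, 0, 0, -0.6, 0],
  [10, 39, 0, 0, 0, -0.6, 0],
  [10, 39, 0, 0, 0, -0.6, 0],
  [10, 39, 0, 0, 0, -0.6, 0],
  [10, 39, 0, 0, 0, -0.6, 0],
  [0, 0, 0, 0, 0, 0, 0],
])

```text
time: 2.1
eef_pos: [479.3, 307.8, 393.1]
tool_rot: [[0.0, 0.991, 0.133], [0.009, 0.133, -0.991], [-1.0, 0.001, -0.009]]
ft_force: [0.5, 0.9, -0.6]
finger_gap: 85.3
```

Run:
```python
from h import *
np.set_printoptions(precision=2,suppress=True)
s=arm.observe(); im=arm.capture("wrist"); C=cam("wrist",s); cv2.imwrite("pics/w1.png",im)
print(s["eef_pos"],s["tool_rot"].tolist())
H,Sa,V=cv2.split(cv2.cvtColor(im,cv2.COLOR_BGR2HSV))
for n,m in(("red",((H<6)|(H>174))&(Sa>150)&(V>60)),("blue",(H>105)&(H<125)&(Sa>150)&(V>60))):
  for a,c,l in blobs(m,100):
    p=np.argwhere(l)[:,::-1].astype(np.float32); (x,y),r=cv2.minEnclosingCircle(p); print(n,a,c,(x,y),r,"z95",cast(C,c,95)[0],"bbox",p.min(0),p.max(0))
```

```text
[479.27 307.75 393.13] [[6.873699752276032e-05, 0.9911803959054178, 0.13251950063294163], [0.00916585272108986, 0.13251330968161742, -0.9911388449158468], [-0.9999579903271539, 0.0012827821338016207, -0.00907590496186129]]
red 585 [258.35 165.27] (258.0909118652344, 165.0) 14.155379295349121 z95 [500.44 309.99  95.  ] bbox [245. 151.] [271. 179.]
blue 760 [287.98  67.01] (288.0746154785156, 67.20149230957031) 16.315593719482422 z95 [594.78 295.48  95.  ] bbox [274.  51.] [303.  83.]
blue 4899 [482.55 158.76] (478.5, 152.5) 82.19802856445312 z95 [537.37  87.02  95.  ] bbox [446.  77.] [511. 228.]
blue 5911 [282.31 264.64] (278.0, 272.0) 72.20121002197266 z95 [387.21 266.53  95.  ] bbox [235. 201.] [332. 333.]
```

View pics/w1.png

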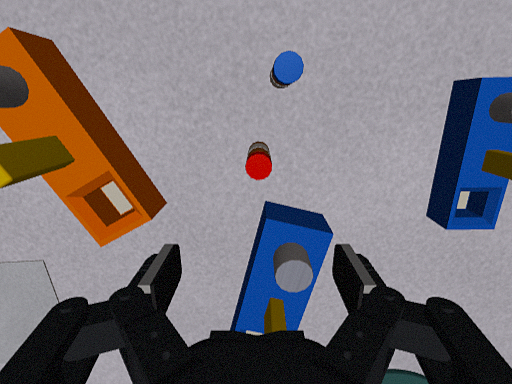

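The wrist view shows the red cap at (258,165), giving world (500,310), which agrees with the top and scene views. The blue vial is at (288,67), well clear.

>>> apply_moves([
  [10, 1, 0, -0.25, 0, 0, 0],
  [10, 1, -10, -0.25, 0, 0, 0],
  [0, 0, -20, 0, 0, 0, 0],
  [0, 0, -20, 0, 0, 0, 0],
  [0, 0, -20, 0, 0, 0, 0],
  [0, 0, 0, 0, 0, 0, 0],
  [0, 0, 0, 0, 0, 0, 0],
])

```text
time: 2.73
eef_pos: [500.4, 303.1, 317.9]
tool_rot: [[-0.001, 0.991, 0.132], [-0.003, 0.132, -0.991], [-1.0, -0.002, 0.003]]
ft_force: [0.2, 0.5, 0.7]
finger_gap: 85.3
```

>>> apply_moves([
  [0, 7, 0, 0.15, 0, 0, 0],
  [0, 0, -20, 0, 0, 0, 0],
  [0, 0, -20, 0, 0, 0, 0],
  [0, 0, -20, 0, 0, 0, 0],
  [0, 0, -20, 0, 0, 0, 0],
  [0, 0, 0, 0, 0, 0, 0],
  [0, 0, 0, 0, 0, 0, 0],
])

```text
time: 3.32
eef_pos: [502.3, 310.9, 244.9]
tool_rot: [[0.009, 0.992, 0.129], [0.006, 0.129, -0.992], [-1.0, 0.01, -0.005]]
ft_force: [0.1, -0.9, 1.0]
finger_gap: 85.4
```

Run:
```python
from h import *
np.set_printoptions(precision=2,suppress=True)
s=arm.observe(); im=arm.capture("wrist"); C=cam("wrist",s); cv2.imwrite("pics/w2.png",im)
print(s["eef_pos"],s["tool_rot"].round(4).tolist())
H,Sa,V=cv2.split(cv2.cvtColor(im,cv2.COLOR_BGR2HSV))
for a,c,l in blobs(((H<6)|(H>174))&(Sa>150)&(V>60),100):
    p=np.argwhere(l)[:,::-1].astype(np.float32); print(a,c,"z95",cast(C,c,95)[0],"bbox",p.min(0),p.max(0))
print("axis at z95 px",proj(C,[s["eef_pos"]+s["tool_rot"][:,0]*(s["eef_pos"][2]-95)]))
```

```text
[502.31 310.89 244.95] [[0.0092, 0.9916, 0.129], [0.0059, 0.129, -0.9916], [-0.9999, 0.0099, -0.0047]]
2474 [256.3  268.03] z95 [504.1  310.52  95.  ] bbox [231. 238.] [281. 297.]
axis at z95 px [[253.82 268.44]]
```

>>> apply_moves([
  [1, 0, -7, -0.3, 0.5, 0, 0],
  [0, 0, -6, 0, 0, 0, 0],
  [0, 0, 0, 0, 0, 0, 0],
  [0, 0, 0, 0, 0, 0, 0],
])

```text
time: 3.7
eef_pos: [504.3, 311.5, 235.8]
tool_rot: [[0.005, 0.992, 0.129], [0.003, 0.129, -0.992], [-1.0, 0.005, -0.002]]
ft_force: [0.1, 0.4, 0.3]
finger_gap: 85.6
```

>>> apply_moves([
  [-1, 0, -7, -0.2, 0.3, 0, 0],
  [0, 0, 0, 0, 0, 0, 0.5],
  [0, 0, 0, 0, 0, 0, 1],
  [0, 0, 0, 0, 0, 0, 1],
  [0, 0, 0, 0, 0, 0, 1],
  [0, 0, 0, 0, 0, 0, 1],
  [0, 0, 0, 0, 0, 0, 1],
  [0, 0, 0, 0, 0, 0, 1],
  [0, 0, 0, 0, 0, 0, 1],
], newtons=40)

```text
time: 4.45
eef_pos: [503.3, 311.6, 229.1]
tool_rot: [[-0.0, 0.992, 0.129], [-0.0, 0.129, -0.992], [-1.0, -0.0, 0.0]]
ft_force: [-0.2, 0.2, -0.7]
finger_gap: 27.2
```

>>> apply_moves([
  [0, 0, 5, 0, 0, 0, 1],
  [0, 0, 15, 0, 0, 0, 1],
  [0, 0, 25, 0, 0, 0, 1],
  [0, 0, 30, 0, 0, 0, 1],
  [0, -10, 30, 0, 0, 0, 1],
  [0, -25, 20, 0, 0, 0, 1],
  [0, -35, 0, 0, 0, 0, 1],
  [0, -35, 0, 0, 0, 0, 1],
  [0, -30, 0, 0, 0, 0, 1],
  [0, -20, 0, 0, 0, 0, 1],
  [0, -5, 0, 0, 0, 0, 1],
  [0, 0, 0, 0, 0, 0, 1],
])

```text
time: 5.45
eef_pos: [500.1, 145.2, 364.3]
tool_rot: [[0.002, 0.991, 0.132], [-0.001, 0.132, -0.991], [-1.0, 0.002, 0.002]]
ft_force: [0.3, -0.1, -1.2]
finger_gap: 26.9
```

```bash
cat > car.py <<'E'
from h import *
import sys
np.set_printoptions(precision=2,suppress=True)
s=arm.observe(); im=arm.capture("wrist"); C=cam("wrist",s); cv2.imwrite(sys.argv[1],im)
print(s["time"],s["eef_pos"],s["tool_rot"].round(4).tolist(),s["finger_gap"],s["ft_force"])
H,Sa,V=cv2.split(cv2.cvtColor(im,cv2.COLOR_BGR2HSV))
for n,m in(("yel",(H>18)&(H<34)&(Sa>150)&(V>110)),("well",(Sa<70)&(V>175)),("blue",(H>105)&(H<125)&(Sa>150)&(V>50))):
  for a,c,l in blobs(m,60):
    p=np.argwhere(l)[:,::-1].astype(np.float32); b=cv2.boxPoints(cv2.minAreaRect(p))
    z=dict(yel=110,well=8,blue=45)[n]; w=cast(C,b,z)[:,:2]
    print(n,a,c,"w",cast(C,c,z)[0],"rectw",w.round(1).tolist())
E
python3 car.py pics/w3.png
```

```text
5.45 [500.13 145.24 364.33] [[0.0023, 0.9913, 0.1316], [-0.0013, 0.1316, -0.9913], [-1.0, 0.0021, 0.0016]] 26.895153047988146 [ 0.31 -0.06 -1.16]
yel 512 [380.34 176.2 ] w [536.05  39.74 110.  ] rectw [[552.1, 66.4], [564.2, 48.6], [529.4, 19.9], [516.1, 38.2]]
well 129664 [251.46 149.85] w [526.86 153.03   8.  ] rectw [[647.0, 430.7], [716.9, -94.8], [190.7, -334.2], [79.1, 525.4]]
well 326 [344.16 206.41] w [469.01  23.06   8.  ] rectw [[478.8, 38.9], [482.1, 13.1], [458.7, 7.2], [455.3, 33.6]]
well 1151 [256.47 321.53] w [265.26 112.24   8.  ] rectw [[236.2, 159.7], [290.0, 164.7], [302.6, 67.9], [249.4, 58.7]]
well 667 [351.26 359.99] w [206.71 -51.86   8.  ] rectw [[247.9, 8.1], [268.8, -5.1], [162.6, -110.2], [138.1, -97.5]]
blue 1275 [91.37 62.51] w [597.69 319.57  45.  ] rectw [[585.9, 347.4], [615.7, 334.7], [608.2, 292.1], [577.6, 303.6]]
blue 7783 [349.68 154.89] w [541.7   46.23  45.  ] rectw [[437.6, 64.0], [621.6, 90.9], [627.0, 19.8], [443.0, -23.3]]
blue 4455 [157.27 244.1 ] w [403.71 252.78  45.  ] rectw [[300.0, 323.7], [450.8, 292.9], [442.5, 198.3], [286.7, 215.4]]
blue 726 [160.7  360.83] w [212.14 245.24  45.  ] rectw [[161.9, 285.7], [277.6, 218.1], [262.2, 201.8], [143.1, 269.0]]
```

View pics/w3.png

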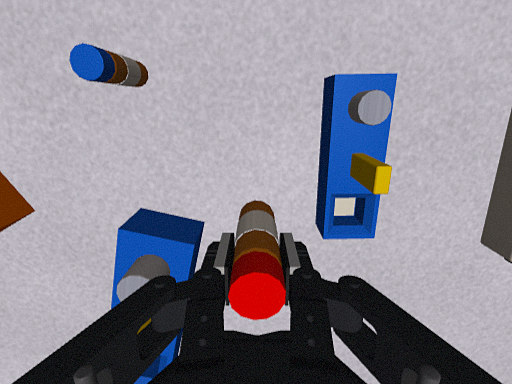

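Run:
```python
from h import *
np.set_printoptions(precision=1,suppress=True)
C=cam("wrist")
c=cast(C,[(334,75),(397,73),(375,238),(326,239)],45); print(c[:,:2].tolist(),c.mean(0)); 
for i,j in((3,0),(2,1),(0,1),(3,2)):
    d=c[j]-c[i]; print(np.linalg.norm(d),np.degrees(np.arctan2(d[1],d[0])))
print("plate",cast(C,(382.3,179.5),110))
im=cv2.imread("pics/w3.png")[60:250,305:410]; cv2.imwrite("pics/w3c.png",cv2.resize(im,None,fx=3.1,fy=3.1,interpolation=cv2.INTER_CUBIC))
```

```text
[[618.0094229228965, 81.71315289607494], [628.0536643379644, 20.034841813285368], [446.6019466213654, -8.206030464456887], [437.4992816304431, 50.46217537782752]] [532.5  36.   45. ]
183.19534575219842 9.822024200168267
183.6362511306307 8.84645431524659
62.490806072809846 -80.75064197587581
59.37016832290117 -81.18059519226111
plate [[533.5  37.8 110. ]]
```

View pics/w3c.png

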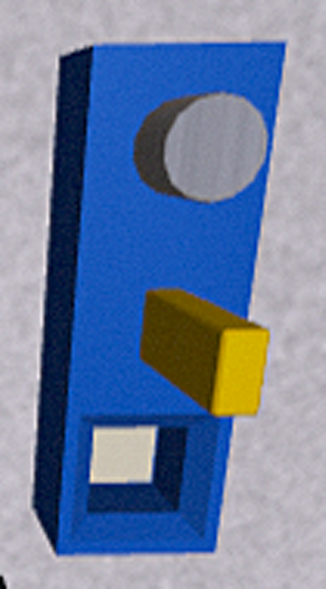

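>>> apply_moves([
  [-5, -10, 0, 0, 0, 0.3, 1],
  [-6, -25, 0, 0, 0, 0.3, 1],
  [-6, -30, 0, 0, 0, 0.3, 1],
  [-6, -30, 0, 0, 0, 0, 1],
  [-4, -15, 0, 0, 0, 0, 1],
  [0, -5, -10, 0, 0, 0, 1],
  [0, 0, -20, 0, 0, 0, 1],
  [0, 0, -20, 0, 0, 0, 1],
  [0, 0, -10, 0, 0, 0, 1],
  [0, 0, 0, 0, 0, 0, 1],
  [0, 0, 0, 0, 0, 0, 1],
])

```text
time: 6.42
eef_pos: [470.6, 33.3, 299.6]
tool_rot: [[-0.0, 0.987, 0.162], [0.0, 0.162, -0.987], [-1.0, -0.0, -0.0]]
ft_force: [0.8, -0.4, -0.5]
finger_gap: 27.2
```

```bash
python3 car.py pics/w4.png | egrep -v "blue|well"
python3 - <<'E'
from h import *
im=cv2.imread("pics/w4.png"); t=arm.capture("top"); cv2.imwrite("pics/t4.png",t)
a=cv2.resize(im[100:384,130:400],None,fx=2,fy=2,interpolation=cv2.INTER_CUBIC); 
b=cv2.resize(t[100:230,280:350],None,fx=3.6,fy=3.6,interpolation=cv2.INTER_CUBIC)
o=np.zeros((568,540+252,3),np.uint8); o[:,:540]=a; o[:b.shape[0],540:]=b; cv2.imwrite("pics/c4.png",o)
E
```

```text
6.4167 [470.61  33.27 299.64] [[-0.0002, 0.9868, 0.1617], [0.0002, 0.1617, -0.9868], [-1.0, -0.0002, -0.0002]] 27.225714184918516 [ 0.76 -0.38 -0.52]
yel 976 [265.68 137.17] w [533.49  36.71 110.  ] rectw [[519.6, 41.5], [544.6, 44.8], [546.3, 32.1], [521.4, 28.1]]
```

View pics/c4.png

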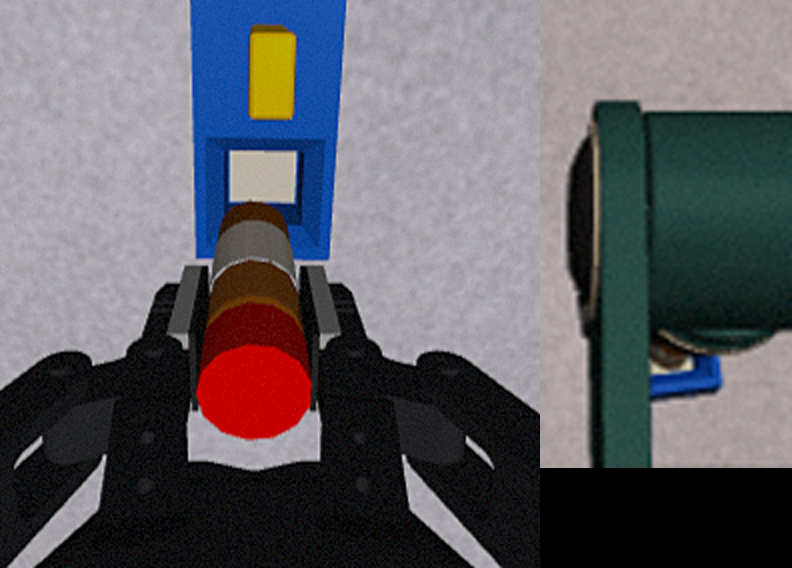

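Run:
```python
from h import *
np.set_printoptions(precision=1,suppress=True)
s=arm.observe();C=cam("wrist",s); f=lambda *p:np.array(p)/2+[130-.25,100-.25]
print("near corners",cast(C,f((197,259),(330,259)),45)[:,:2].tolist(), "mid",cast(C,f((197,259),(330,259)),45).mean(0))
print("floor far edge",cast(C,f((229,150),(297,150)),8)[:,:2].tolist())
print("floor edges y200",cast(C,f((229,203),(297,203)),8)[:,:2].tolist())
print("flare far",cast(C,f((206,138),(328,138)),45)[:,:2].tolist())
u=s["tool_rot"][:,1]; print("tool y",u)
im=cv2.imread("pics/w4.png")
```

```text
near corners [[437.0372884766323, 52.9685708805348], [447.0303391838375, -8.240277454806588]] mid [442.   22.4  45. ]
floor far edge [[481.3527254381861, 46.08708478613748], [486.9036912043021, 12.094609367027822]]
floor edges y200 [[452.99459893338496, 41.884630960651045], [458.73330494510924, 6.738625168921992]]
flare far [[495.06394574455913, 56.51944701385446], [503.550920500301, 4.548961566743131]]
tool y [1.  0.2 0. ]
```

Run:
```python
from h import *
C=cam("wrist"); print(cast(C,[(257,295.5)],165.8), cast(C,[(197/2+130,295.5),(312/2+130,295.5)],165.8), cast(C,[(257,272.5-.2),(257,319-.2)],165.8))
```

```text
[[466.78780963  30.87301095 165.8       ]] [[464.61976657  44.15703561 165.8       ]
 [468.99398073  17.35536837 165.8       ]] [[479.48917164  32.95416158 165.8       ]
 [453.13762099  28.63639266 165.8       ]]
```

>>> apply_moves([
  [4, -2, 0, 0, 0, 0, 1],
  [3, -2, 0, 0, 0, 0, 1],
  [0, 0, 0, 0, 0, 0, 1],
  [0, 0, -10, 0, 0, 0, 1],
  [0, 0, -8, 0, 0, 0, 1],
  [0, 0, 0, 0, 0, 0, 1],
  [0, 0, 0, 0, 0, 0, 1],
])

```text
time: 7.1
eef_pos: [479.3, 29.2, 283.5]
tool_rot: [[0.005, 0.987, 0.162], [0.0, 0.162, -0.987], [-1.0, 0.005, 0.001]]
ft_force: [-0.7, 0.4, -1.3]
finger_gap: 26.9
```

```bash
python3 car.py pics/w5.png | egrep -v "blue|well"
python3 - <<'E'
from h import *
im=cv2.imread("pics/w5.png")
cv2.imwrite("pics/c5.png",cv2.resize(im[110:310,180:330],None,fx=3,fy=3,interpolation=cv2.INTER_CUBIC))
E
```

```text
7.1 [479.33  29.16 283.47] [[0.0049, 0.9867, 0.1623], [0.0002, 0.1623, -0.9867], [-1.0, 0.0049, 0.0006]] 26.878503889826465 [-0.72  0.43 -1.26]
yel 1145 [255.93 157.03] w [533.65  36.86 110.  ] rectw [[544.7, 45.0], [546.8, 32.6], [522.0, 28.2], [519.8, 41.3]]
```

View pics/c5.png

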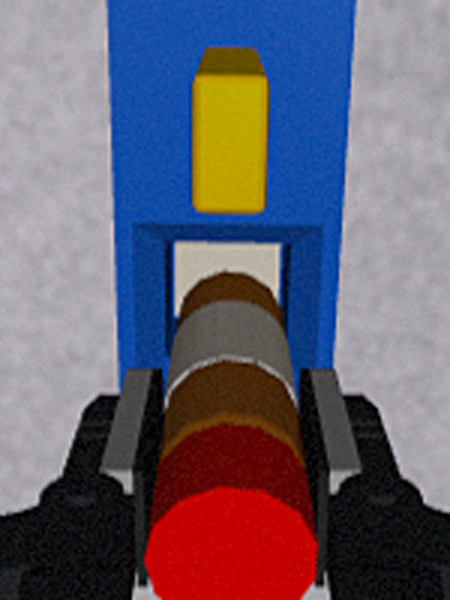

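>>> apply_moves([
  [-1.5, 0, 0, 0, 0.3, 0, 1],
  [0, 0, -8, 0, 0, 0, 1],
  [0, 0, -8, 0, 0, 0, 1],
  [0, 0, -8, 0, 0, 0, 1],
  [0, 0, 0, 0, 0, 0, 1],
  [0, 0, 0, 0, 0, 0, 1],
])

```text
time: 7.65
eef_pos: [477.3, 29.2, 256.6]
tool_rot: [[-0.001, 0.987, 0.162], [0.0, 0.162, -0.987], [-1.0, -0.001, -0.0]]
ft_force: [0.2, -0.1, -0.5]
finger_gap: 27.2
```

>>> apply_moves([
  [0, 0, -6, 0, 0, 0, 1],
  [0, 0, -6, 0, 0, 0, 1],
  [0, 0, -4, 0, 0, 0, 1],
  [0, 0, 0, 0, 0, 0, 1],
  [0, 0, 0, 0, 0, 0, 1],
])

```text
time: 8.07
eef_pos: [477.3, 29.2, 238.7]
tool_rot: [[-0.002, 0.987, 0.162], [0.0, 0.162, -0.987], [-1.0, -0.002, -0.0]]
ft_force: [0.3, -0.3, -0.8]
finger_gap: 27.4
```

>>> apply_moves([
  [0, 0, -1.5, 0, 0, 0, 1],
  [0, 0, -1, 0, 0, 0, 1],
  [0, 0, 0, 0, 0, 0, 1],
])

```text
time: 8.32
eef_pos: [477.7, 29.3, 237.3]
tool_rot: [[0.0, 0.987, 0.162], [0.0, 0.162, -0.987], [-1.0, 0.0, -0.0]]
ft_force: [-0.4, 0.3, -1.3]
finger_gap: 27.0
```

>>> apply_moves([
  [0, 0, -1.5, 0, 0, 0, 1],
  [0, 0, 0, 0, 0, 0, 1],
])

```text
time: 8.48
eef_pos: [478.2, 29.3, 237.4]
tool_rot: [[0.003, 0.987, 0.162], [0.001, 0.162, -0.987], [-1.0, 0.003, -0.0]]
ft_force: [-0.6, -0.2, -1.0]
finger_gap: 27.3
```

>>> apply_moves([
  [0, 0, -3, 0, 0, 0, 1],
  [0, 0, 0, 0, 0, 0, 1],
])

```text
time: 8.65
eef_pos: [479.3, 29.4, 237.6]
tool_rot: [[0.008, 0.987, 0.162], [0.001, 0.162, -0.987], [-1.0, 0.008, 0.0]]
ft_force: [0.5, 0.4, -0.9]
finger_gap: 26.8
```

The TCP stops at z=237.4 when commanded lower. That is the 8 mm floor height expected above the grasp at 229, so the vial is on the bottom. I'll level the tool, open it and lift away.

>>> apply_moves([
  [-1.5, 0, 0, 0, 0.45, 0, 1],
  [0, 0, 0, 0, 0, 0, 1],
  [0, 0, 0, 0, 0, 0, 0.6],
  [0, 0, 0, 0, 0, 0, 0.3],
  [0, 0, 0, 0, 0, 0, 0],
  [0, 0, 0, 0, 0, 0, 0],
  [0, 0, 0, 0, 0, 0, 0],
  [0, 0, 0, 0, 0, 0, 0],
  [0, 0, 0, 0, 0, 0, 0],
  [0, 0, 10, 0, 0, 0, 0],
])

```text
time: 9.48
eef_pos: [477.0, 29.4, 245.2]
tool_rot: [[-0.004, 0.987, 0.162], [0.001, 0.162, -0.987], [-1.0, -0.004, -0.001]]
ft_force: [-0.1, 0.2, -0.9]
finger_gap: 85.6
```

>>> apply_moves([
  [0, 0, 20, 0, 0, 0, 0],
  [0, 0, 25, 0, 0, 0, 0],
  [0, 0, 25, 0, 0, 0, 0],
  [0, 0, 20, 0, 0, 0, 0],
  [0, 0, 0, 0, 0, 0, 0],
  [0, 0, 0, 0, 0, 0, 0],
])

```text
time: 9.98
eef_pos: [476.0, 29.3, 344.5]
tool_rot: [[-0.002, 0.987, 0.162], [0.001, 0.162, -0.987], [-1.0, -0.002, -0.001]]
ft_force: [-0.5, -0.9, -0.6]
finger_gap: 85.3
```

```bash
python3 car.py pics/w6.png | egrep -v "blue|well"
python3 - <<'E'
from h import *
C=cam("wrist"); im=cv2.imread("pics/w6.png"); H,Sa,V=cv2.split(cv2.cvtColor(im,cv2.COLOR_BGR2HSV))
for a,c,l in blobs(((H<6)|(H>174))&(Sa>150)&(V>60),100):
    p=np.argwhere(l)[:,::-1]; b=[p.min(0),p.max(0)]; print(a,c,b,cast(C,c,103),cast(C,b,103))
E
```

```text
9.9833 [476.03  29.35 344.46] [[-0.0023, 0.9867, 0.1623], [0.0008, 0.1623, -0.9867], [-1.0, -0.0021, -0.0012]] 85.25994553902555 [-0.49 -0.91 -0.59]
yel 600 [257.61 135.61] w [533.36  36.78 110.  ] rectw [[544.2, 45.0], [546.3, 32.6], [522.2, 28.4], [520.1, 41.3]]
893 [257.17469205 204.46360582] [array([242, 187]), array([272, 222])] [[475.89934883  27.62556064 103.        ]] [[489.18466935  42.56267695 103.        ]
 [461.88278007  12.28466732 103.        ]]
```

View pics/w6.png

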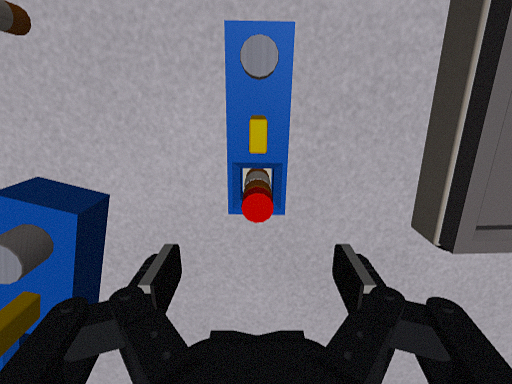

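The vial stands upright in the well, with the cap at (257,204). The plate is at (258,135), giving world (533,37), and the carrier hasn't been disturbed. Next I'll grip the plate.

>>> apply_moves([
  [18, 3, 0, 0, 0, 0, 0],
  [20, 3, 0, 0, 0, 0, 0],
  [18, 3, 0, 0, 0, 0, 0],
  [0, 0, -15, 0, 0, 0, 0],
  [0, 0, -20, 0, 0, 0, 0],
  [0, 0, -15, 0, 0, 0, 0],
  [0, 0, 0, 0, 0, 0, 0],
  [0, 0, 0, 0, 0, 0, 0],
])

```text
time: 10.7
eef_pos: [533.7, 38.8, 288.7]
tool_rot: [[-0.007, 0.987, 0.162], [0.001, 0.162, -0.987], [-1.0, -0.007, -0.002]]
ft_force: [0.5, -0.8, 0.4]
finger_gap: 85.4
```

>>> apply_moves([
  [0, 0, -10, 0, -0.4, 0, 0],
  [0, 0, -12, 0, 0, 0, 0],
  [0, 0, -10, 0, 0, 0, 0],
  [0, 0, 0, 0, 0, 0, 0],
  [0, 0, 0, 0, 0, 0, 0],
])

```text
time: 11.12
eef_pos: [533.6, 38.8, 255.0]
tool_rot: [[0.002, 0.987, 0.162], [0.001, 0.162, -0.987], [-1.0, 0.002, -0.0]]
ft_force: [0.6, -0.6, 0.1]
finger_gap: 85.4
```

```bash
python3 car.py pics/w7.png | egrep -v "blue|well"
python3 - <<'E'
from h import *
im=cv2.imread("pics/w7.png")
cv2.imwrite("pics/c7.png",cv2.resize(im[60:384,100:410],None,fx=1.8,fy=1.8))
E
```

```text
11.1167 [533.55  38.75 254.98] [[0.002, 0.9868, 0.1622], [0.0007, 0.1622, -0.9868], [-1.0, 0.002, -0.0004]] 85.38879617050422 [ 0.61 -0.62  0.14]
yel 1129 [257.71 273.93] w [534.32  36.9  110.  ] rectw [[545.2, 45.0], [547.3, 32.4], [522.1, 27.9], [519.9, 41.2]]
```

>>> apply_moves([
  [0, -0.5, -5, 0, 0, 0, 0],
  [0, 0, 0, 0, 0, 0, 0.4],
  [0, 0, 0, 0, 0, 0, 0.7],
  [0, 0, 0, 0, 0, 0, 1],
  [0, 0, 0, 0, 0, 0, 1],
  [0, 0, 0, 0, 0, 0, 1],
  [0, 0, 0, 0, 0, 0, 1],
  [0, 0, 0, 0, 0, 0, 1],
  [0, 0, 0, 0, 0, 0, 1],
], newtons=80)

```text
time: 11.92
eef_pos: [533.9, 38.2, 251.5]
tool_rot: [[0.004, 0.987, 0.162], [0.001, 0.162, -0.987], [-1.0, 0.005, -0.0]]
ft_force: [0.2, -0.3, -1.1]
finger_gap: 12.7
```

>>> apply_moves([
  [0, 0, 3, 0, 0, 0, 1],
  [0, 0, 8, 0, 0, 0, 1],
  [0, 0, 15, 0, 0, 0, 1],
  [0, 0, 20, 0, 0, 0, 1],
  [0, 0, 20, 0, 0, 0, 1],
  [0, 0, 20, 0, 0, 0, 1],
  [0, 0, 20, 0, 0, 0, 1],
  [0, 0, 15, 0, 0, 0, 1],
  [0, 0, 5, 0, 0, 0, 1],
  [0, 0, 0, 0, 0, 0, 1],
])

```text
time: 12.75
eef_pos: [531.7, 38.2, 384.3]
tool_rot: [[-0.001, 0.987, 0.162], [0.001, 0.162, -0.987], [-1.0, -0.001, -0.001]]
ft_force: [0.1, 0.0, -3.6]
finger_gap: 13.3
```

>>> apply_moves([
  [2, -8, 0, 0, 0, 0, 1],
  [4, -14, 0, 0, 0, 0.3, 1],
  [5, -18, 0, 0, 0, 0.3, 1],
  [5, -18, 0, 0, 0, 0.3, 1],
  [5, -14, 0, 0, 0, 0, 1],
  [2, -8, 0, 0, 0, 0, 1],
  [0, 0, 0, 0, 0, 0, 1],
  [0, 0, 0, 0, 0, 0, 1],
])

```text
time: 13.42
eef_pos: [555.0, -47.7, 376.0]
tool_rot: [[-0.011, 0.984, 0.179], [0.001, 0.18, -0.984], [-1.0, -0.011, -0.003]]
ft_force: [0.8, 1.0, -3.4]
finger_gap: 13.0
```

```bash
python3 car.py pics/w8.png | egrep -v "blue|well"; python3 -c "
import cv2
im=cv2.imread('pics/w8.png')
cv2.imwrite('pics/c8.png',cv2.resize(im,(768,576),interpolation=cv2.INTER_CUBIC))"
```

```text
13.4167 [554.97 -47.74 375.98] [[-0.0111, 0.9837, 0.1795], [0.0013, 0.1795, -0.9838], [-0.9999, -0.0107, -0.0032]] 13.048562292231201 [ 0.84  0.97 -3.38]
yel 1805 [256.95 263.7 ] w [478.36 -62.67 110.  ] rectw [[534.0, -40.0], [538.3, -63.4], [434.1, -84.0], [429.2, -57.3]]
```

View pics/c8.png

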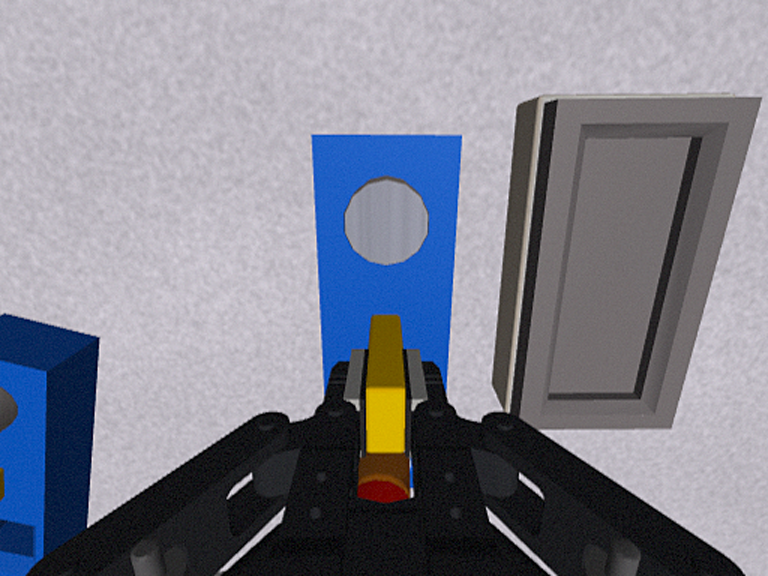

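Run:
```python
from h import *
np.set_printoptions(precision=1,suppress=True)
C=cam("wrist"); f=lambda *p:(np.array(p)+.5)/1.5-.5
def ana(n,pts,z):
    q=cast(C,f(*pts),z)[:,:2]; e=[q[1]-q[2],q[0]-q[3]]
    print(n,"c",q.mean(0),"len",[np.linalg.norm(v).round(1) for v in e],"wid",np.linalg.norm(q[0]-q[1]).round(1),np.linalg.norm(q[2]-q[3]).round(1),"yaw",[np.degrees(np.arctan2(v[1],v[0])).round(2) for v in e])
ana("top",[(555,98),(762,98),(671,429),(513,429)],80)
ana("flare",[(583,124),(729,122),(656,411),(535,411)],80)
ana("floor",[(588,136),(690,137),(636,394),(548,394)],62)
# automatic: grey-top quad lines
im=cv2.imread("pics/w8.png"); g=cv2.cvtColor(im,cv2.COLOR_BGR2GRAY)
print("carrier far corners", cast(C,f((312,135),(462,135)),376-251.5+45)[:,:2])
```

```text
top c [ 575.2 -211.3] len [np.float64(239.3), np.float64(239.7)] wid 123.7 125.7 yaw [np.float64(10.84), np.float64(10.37)]
flare c [ 576.9 -211.7] len [np.float64(209.1), np.float64(208.2)] wid 88.7 94.5 yaw [np.float64(10.97), np.float64(9.36)]
floor c [ 575.6 -215.7] len [np.float64(197.7), np.float64(198.4)] wid 67.2 72.2 yaw [np.float64(11.9), np.float64(10.44)]
carrier far corners [[635.3  -3.3]
 [646.3 -63.5]]
```

>>> apply_moves([
  [1, -8, 3, 0, -0.3, 0, 1],
  [2, -15, 3, 0, -0.3, 0, 1],
  [3, -20, 2, 0, 0, 0, 1],
  [3, -22, 0, 0, 0, 0, 1],
  [3, -22, 0, 0, 0, 0, 1],
  [3, -22, 0, 0, 0, 0, 1],
  [3, -20, 0, 0, 0, 0, 1],
  [2, -15, 0, 0, 0, 0, 1],
  [1, -8, 0, 0, 0, 0, 1],
  [0, 0, 0, 0, 0, 0, 1],
  [0, 0, 0, 0, 0, 0, 1],
])

```text
time: 14.38
eef_pos: [575.7, -203.0, 386.3]
tool_rot: [[0.004, 0.982, 0.189], [0.001, 0.189, -0.982], [-1.0, 0.004, -0.001]]
ft_force: [1.0, 0.7, -4.7]
finger_gap: 12.5
```

>>> apply_moves([
  [0, -4, 0, 0, 0.2, -0.3, 1],
  [0, -3.5, -10, 0, 0, 0, 1],
  [0, 0, -15, 0, 0, 0, 1],
  [0, 0, -12, 0, 0, 0, 1],
  [0, 0, 0, 0, 0, 0, 1],
  [0, 0, 0, 0, 0, 0, 1],
])

```text
time: 14.88
eef_pos: [575.4, -207.7, 344.4]
tool_rot: [[-0.001, 0.983, 0.186], [0.002, 0.186, -0.983], [-1.0, -0.001, -0.003]]
ft_force: [-0.2, 1.3, -3.7]
finger_gap: 13.0
```

```bash
python3 car.py pics/w9.png | egrep -v "blue|well"; python3 -c "
import cv2,numpy as np
from bench import arm
im=cv2.imread('pics/w9.png');t=arm.capture('top');s=arm.capture('scene');cv2.imwrite('pics/t9.png',t);cv2.imwrite('pics/s9.png',s)
a=cv2.resize(im[60:300,120:400],None,fx=1.8,fy=1.8,interpolation=cv2.INTER_CUBIC);b=cv2.resize(s[150:280,55:160],None,fx=2.7,fy=2.7,interpolation=cv2.INTER_CUBIC)
o=np.zeros((432,504+284,3),np.uint8);o[:,:504]=a;o[:b.shape[0],504:504+b.shape[1]]=b;cv2.imwrite('pics/c9.png',o)"
```

```text
14.8833 [ 575.37 -207.72  344.39] [[-0.001, 0.9825, 0.1862], [0.0024, 0.1862, -0.9825], [-1.0, -0.0006, -0.0025]] 12.957946233968423 [-0.23  1.34 -3.74]
yel 1164 [256.53 279.04] w [ 506.86 -221.51  110.  ] rectw [[529.4, -206.1], [533.5, -227.6], [485.1, -237.5], [480.7, -214.5]]
```

View pics/c9.png

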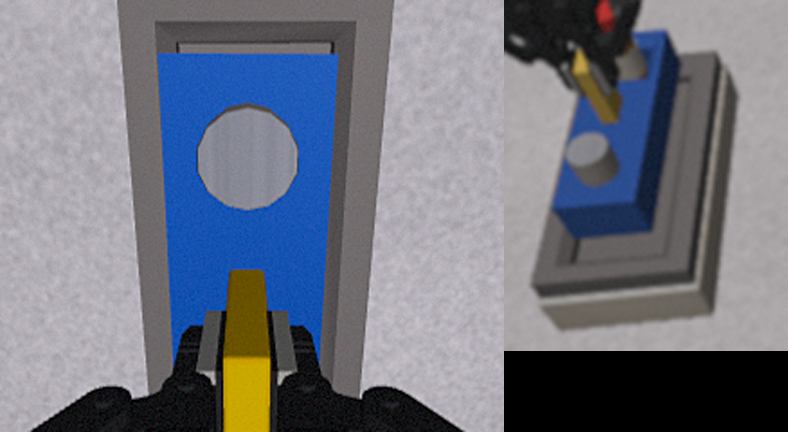

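Run:
```python
from h import *
np.set_printoptions(precision=1,suppress=True)
C=cam("wrist"); f=lambda *p:(np.array(p)+.5)/1.8-.5+[120,60]
yaw=np.radians(10.5); u=np.array([np.cos(yaw),np.sin(yaw)]); v=np.array([-u[1],u[0]])
def S(n,pts,z):
    q=cast(C,f(*pts),z)[:,:2]; d=q[0]-q[1]; print(n,"along/lat",np.c_[q@u,q@v],"w",np.linalg.norm(d),"yaw",np.degrees(np.arctan2(-d[0],d[1])),"mid lat",(q@v).mean())
S("carrier far",[(158,54),(338,54)],137.9)
S("carrier mid",[(172,340),(322,340)],137.9)
S("flare far",[(155,21),(356,21)],80)
S("floor far",[(178,42),(333,42)],62)
S("top edges",[(118,4),(392,20)],80)
S("top edges near",[(147,371),(365,371)],80)
p=np.array([575.4,-207.7]); print(p@u,p@v)
```

```text
carrier far along/lat [[ 617.3 -279.7]
 [ 617.6 -341.7]] w 61.972992587685994 yaw 10.70075897364123 mid lat -310.66893756489264
carrier mid along/lat [[ 505.4 -279.4]
 [ 505.6 -342.2]] w 62.83779528081864 yaw 10.755338601418716 mid lat -310.7790982519782
flare far along/lat [[ 633.5 -269.1]
 [ 633.8 -359.1]] w 90.01285139064566 yaw 10.69568736937736 mid lat -314.05871075564204
floor far along/lat [[ 625.9 -276.6]
 [ 626.2 -352.3]] w 75.70671451790938 yaw 10.698890811281272 mid lat -314.4385464320171
top edges along/lat [[ 640.3 -253. ]
 [ 634.3 -375.1]] w 122.24790919997955 yaw 7.651485485100832 mid lat -314.0858531992919
top edges near along/lat [[ 450.9 -254. ]
 [ 451.4 -378.2]] w 124.14095503693706 yaw 10.762709965283664 mid lat -316.10680940805156
527.9145551675805 -309.080365669215
```

>>> apply_moves([
  [1.5, -1.5, 0, -0.1, 0.2, 0, 1],
  [1.3, -1.6, 0, 0, 0, 0, 1],
  [0, 0, 0, 0, 0, 0, 1],
  [0, 0, 0, 0, 0, 0, 1],
])

```text
time: 15.37
eef_pos: [578.9, -211.4, 347.5]
tool_rot: [[-0.001, 0.983, 0.186], [-0.001, 0.186, -0.983], [-1.0, -0.001, 0.001]]
ft_force: [-0.2, -0.9, -3.7]
finger_gap: 13.0
```

>>> apply_moves([
  [-0.5, 0.8, -6, 0, 0.1, 0, 1],
  [0, 0, -8, 0, 0, 0, 1],
  [0, 0, -8, 0, 0, 0, 1],
  [0, 0, 0, 0, 0, 0, 1],
  [0, 0, 0, 0, 0, 0, 1],
])

```text
time: 15.78
eef_pos: [578.2, -210.5, 323.0]
tool_rot: [[-0.003, 0.983, 0.186], [-0.001, 0.186, -0.983], [-1.0, -0.003, 0.001]]
ft_force: [0.7, 0.3, -3.4]
finger_gap: 13.1
```

```bash
python3 car.py pics/w10.png | egrep -v "blue|well|yel"
```

```text
15.7833 [ 578.18 -210.52  322.99] [[-0.003, 0.9825, 0.186], [-0.0012, 0.186, -0.9825], [-1.0, -0.0031, 0.0006]] 13.10811481471968 [ 0.74  0.27 -3.4 ]
```

>>> apply_moves([
  [-0.6, 0, -2, 0, -0.3, 0, 1],
  [0, 0, -4, 0, 0, 0, 1],
  [0, 0, -2, 0, 0, 0, 1],
  [0, 0, 0, 0, 0, 0, 1],
  [0, 0, 0, 0, 0, 0, 1],
])

```text
time: 16.25
eef_pos: [577.5, -210.5, 314.4]
tool_rot: [[0.003, 0.983, 0.186], [-0.001, 0.186, -0.983], [-1.0, 0.003, 0.002]]
ft_force: [-0.4, -0.4, -3.5]
finger_gap: 13.1
```

>>> apply_moves([
  [0, 0, -1.5, 0, 0, 0, 1],
  [0, 0, -1, 0, 0, 0, 1],
  [0, 0, 0, 0, 0, 0, 1],
])

```text
time: 16.5
eef_pos: [577.6, -210.7, 313.9]
tool_rot: [[0.005, 0.983, 0.186], [-0.002, 0.186, -0.983], [-1.0, 0.004, 0.003]]
ft_force: [0.4, 0.4, -4.2]
finger_gap: 12.9
```

>>> apply_moves([
  [0, 0, -2, 0, 0, 0, 1],
  [0, 0, -1.5, 0, 0, 0, 1],
])

```text
time: 16.67
eef_pos: [577.7, -210.9, 313.5]
tool_rot: [[0.007, 0.983, 0.186], [-0.004, 0.186, -0.983], [-1.0, 0.006, 0.005]]
ft_force: [-5.9, 3.4, 11.0]
finger_gap: 13.0
```

There is contact at z=313.5, exactly the expected home height, with fz going from -4 to +11. I'll ease off, release and lift clear.

>>> apply_moves([
  [0, 0, 0.3, -0.05, -0.1, 0, 1],
  [0, 0, 0, 0, 0, 0, 0.8],
  [0, 0, 0, 0, 0, 0, 0.5],
  [0, 0, 0, 0, 0, 0, 0.2],
  [0, 0, 0, 0, 0, 0, 0],
  [0, 0, 0, 0, 0, 0, 0],
  [0, 0, 0, 0, 0, 0, 0],
  [0, 0, 0, 0, 0, 0, 0],
  [0, 0, 8, 0, 0, 0, 0],
  [0, 0, 15, 0, 0, 0, 0],
  [0, 0, 20, 0, 0, 0, 0],
  [0, 0, 25, 0, 0, 0, 0],
])

```text
time: 17.67
eef_pos: [577.3, -210.8, 382.2]
tool_rot: [[0.004, 0.983, 0.186], [-0.003, 0.186, -0.983], [-1.0, 0.004, 0.004]]
ft_force: [-0.5, 0.1, -1.1]
finger_gap: 85.8
```

>>> apply_moves([
  [0, 0, 25, 0, 0, 0, 0],
  [-10, 20, 25, 0, 0, 0, 0],
  [-15, 30, 20, 0, 0, 0, 0],
  [-15, 35, 10, 0, 0, 0, 0],
  [-15, 35, 0, 0, 0, 0, 0],
  [-10, 20, 0, 0, 0, 0, 0],
  [0, 0, 0, 0, 0, 0, 0],
  [0, 0, 0, 0, 0, 0, 0],
])

```text
time: 18.33
eef_pos: [505.6, -65.8, 485.5]
tool_rot: [[0.022, 0.983, 0.183], [-0.007, 0.184, -0.983], [-1.0, 0.02, 0.01]]
ft_force: [0.5, -0.9, -0.1]
finger_gap: 85.2
```

```bash
python3 car.py pics/w11.png | egrep -v "well"; python3 -c "
import cv2,numpy as np
from bench import arm
im=cv2.imread('pics/w11.png');s=arm.capture('scene');cv2.imwrite('pics/s11.png',s)
a=cv2.resize(im,None,fx=.94,fy=.94,interpolation=cv2.INTER_AREA);b=cv2.resize(s[130:290,50:160],None,fx=2.8,fy=2.8,interpolation=cv2.INTER_CUBIC)
o=np.zeros((560,790,3),np.uint8);o[:a.shape[0],:a.shape[1]]=a;o[:b.shape[0],481:481+b.shape[1]]=b;
c=s[180:260,290:350];c=cv2.resize(c,None,fx=2.5,fy=2.5);o[361:361+c.shape[0],:150]=c[:199];cv2.imwrite('pics/c11.png',o)"
```

```text
18.3333 [505.58 -65.79 485.48] [[0.0217, 0.9828, 0.1835], [-0.0066, 0.1837, -0.983], [-0.9997, 0.0201, 0.0105]] 85.20777291479297 [ 0.49 -0.94 -0.09]
yel 296 [400.63 145.48] w [ 576.44 -248.33  110.  ] rectw [[560.5, -242.9], [591.5, -237.5], [591.9, -253.5], [560.8, -259.4]]
blue 867 [507.63  92.25] w [ 676.62 -413.1    45.  ] rectw [[770.2, -356.7], [772.7, -370.0], [599.1, -457.5], [596.3, -442.0]]
blue 4448 [371.9  127.77] w [ 591.81 -233.08   45.  ] rectw [[464.2, -206.1], [685.2, -181.1], [688.4, -260.1], [464.9, -299.8]]
blue 106 [349.75  92.5 ] w [ 633.78 -185.73   45.  ] rectw [[651.5, -174.9], [653.4, -184.7], [615.3, -196.2], [613.4, -186.0]]
blue 119 [346.46 125.29] w [ 588.29 -194.14   45.  ] rectw [[563.0, -192.0], [610.8, -182.5], [612.3, -195.9], [564.4, -205.8]]
blue 6907 [ 45.93 236.67] w [318.47 255.79  45.  ] rectw [[141.3, 352.6], [439.6, 303.3], [450.5, 181.1], [150.3, 205.7]]
```

View pics/c11.png

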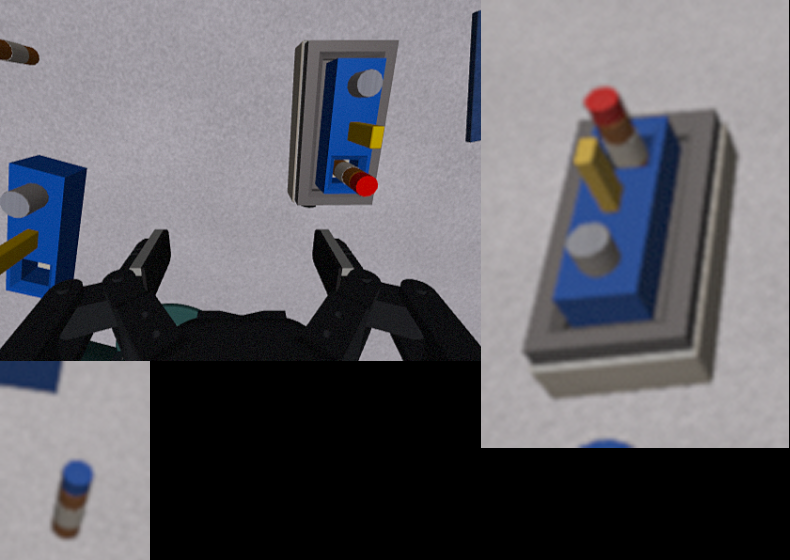

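The carrier sits level in the pocket with the vial upright in it, and the blue vial is standing. As a last numeric check, I'll triangulate the heights of the plate top and red cap and check the blue cap.

Run:
```python
from h import *
np.set_printoptions(precision=1,suppress=True)
W=cam("wrist");S=cam("scene")
def tri(a,b):
    P=[C[0]@np.c_[C[1].T,-C[1].T@C[2]] for C in(W,S)]
    x=cv2.triangulatePoints(P[0],P[1],np.array(a,float).reshape(2,1),np.array(b,float).reshape(2,1)); return (x[:3]/x[3]).ravel()
g=lambda x,y:(x/.94,y/.94); h=lambda x,y:((x-481)/2.8+50,y/2.8+130)
print("plate top (z172)",tri(g(377,136.5),h(586,148)))
print("cap top (z165)",tri(g(367,184.5),h(601,97)))
print("weight top (z137)",tri(g(371,83.5),h(590,241)))
for z in(172,):print(cast(W,g(377,136.5),z),cast(S,h(586,148),z))
o=np.array([577.5,-211,0]);y=np.radians(10.7);u=np.array([np.cos(y),np.sin(y),0]);v=np.array([-u[1],u[0],0])
c=[o+s*92*u+t*31*v+[0,0,107] for s,t in((1,1),(1,-1),(-1,-1),(-1,1))]
q=proj(S,c); print("expected top corners in crop",(q-[50,130])*2.8+[481,0])
im=cv2.imread("pics/s11.png");H,Sa,V=cv2.split(cv2.cvtColor(im,cv2.COLOR_BGR2HSV))
i0=cv2.imread("pics/scene0.png");b=lambda i:[(a,c) for a,c,_ in blobs((lambda h:(h[...,0]>105)&(h[...,0]<125)&(h[...,1]>150))(cv2.cvtColor(i,cv2.COLOR_BGR2HSV)),30) if 305<c[0]<335 and 210<c[1]<245]
print(b(i0),b(im))
```

```text
plate top (z172) [ 579.1 -210.8  174.8]
cap top (z165) [ 521.9 -221.5  170.3]
weight top (z137) [ 636.7 -202.3  134.4]
[[ 579.  -214.2  172. ]] [[ 577.1 -211.6  172. ]]
expected top corners in crop [[637.4 291.3]
 [554.  299.2]
 [596.3 120.5]
 [668.7 114.4]]
[(np.int32(103), array([320.4, 226.3]))] [(np.int32(102), array([320.3, 226.3]))]
```

```bash
python3 -c "
from bench import arm
print(arm.close_job())"
```

```text
the job is handed in; nothing more can be done
None
```

The red-capped vial is standing in the small blue carrier's well, and the loaded carrier is in the shaker pocket with the gripper clear. I handed the job in at about 18.4 s, well inside the 64 s limit.

**What I did:** I lowered the vial into the well while the carrier stood on the bench and released it at floor height. I then lifted the carrier by its yellow plate, lowered it into the pocket and let go.

**Last checks:**
- **Seating:** contact came exactly at the expected home height (TCP z = 313.5 mm), with the vertical force going from about -4 to +11 N.
- **Final pictures:** the carrier looks level in the pocket, the vial is upright in its well, and the blue vial's cap has moved no more than 0.1 px.
- **Triangulated heights:** the plate top read 174.8 mm against 172 expected, the counterweight 134.4 against 137, and the vial cap 170.3 against 165. The errors go both ways; I put them down to hand-picked pixels and the 2 mm calibration, and found no sign of bad seating.
- **Disagreements:** the wrist camera read about 2 mm off sideways compared with the jaws and the top camera, so I aligned both fits by relative measurements within one picture. When the vial reached the well floor the force barely changed, so I judged it seated because the arm stopped descending at the expected height.

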